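Switch on sensor modules in address order

ROBOT

A 6-joint arm with a two-finger parallel gripper is mounted at the origin on the work surface. World frame = base frame: x ahead of the robot, y to its left, z up, the work surface at z = 0. Lengths are in m, angles in rad, forces in N, time in s.
With the tool pointing down it reaches from about 0.25 to 0.775 m from the base axis. Payload 4 kg.
Tool frame: the origin (TCP) lies midway between the tips of the shut fingers; the grasp point (between the pads) lies 19 mm behind it; z points along the fingers, y is the line along which they close (so a half turn about z gives the same grasp; the last joint's range is limited). The gripper opens to 94 mm and grips with 3 to 60 N. Pads are 16 mm wide; open, the fingers measure 119 mm over their backs; the gripper's body (75 mm by 177 mm) begins 78 mm behind the grasp point.
Start: joints at [-1.321, 0.087, 1.371, -0, 1.684, -0.103], TCP at [0.19, -0.516, 0.206] pointing down, gripper open.
Joint ranges: [-3.1, 3.1], [-0.76, 2.03], [0.27, 2.55], [-1.08, 4.22], [0.17, 2.65], [-2.57, 2.57]. Speed limits (rad/s): [2.79, 2.79, 3.14, 3.14, 3.14, 3.14].

INTERFACE

Orientations are given as [roll, pitch, yaw] about the fixed x, y, z axes, in that order (R = Rz(yaw) Ry(pitch) Rx(roll)).
In Python, from bench import robot gives the robot as it stands.
- The arm moves only by the tool servo_tool, never from a script. Its argument "moves" is a list of rows, each a list of 5 numbers: the shift along the tool's x, y, z in units of 25 mm (1.0 is 25 mm), then the turn about the tool's z in units of 6 degrees (1.0 is 6 degrees), then the closure, from 0 (fully open) to 1 (shut). In form: [[dx, dy, dz, yaw, gripper], ...]. A call has 1 to 10 rows; each row is the pose to reach, as a shift and turn from the pose commanded when the call began, along the tool's axes at that moment; what a row does not reach only later rows make up. A row lasts 1/12 s, in which the tool goes at most 41.7 mm and 7.16 degrees, less where a joint would pass 70% of its speed; a pose out of reach is approached as far as the arm can. A call with a gripper value outside its range is refused whole. The fingers move at their own pace and stop on an object; the grip force is fixed at half the most. Time passes only in rows, so rows that repeat a pose let the fingers close. It gives the time, the measured TCP pose, the force, the opening and the grip force at its end, in the units of the state.
- robot.get_obs(): the state, without advancing time (a new reading comes with each control period).
- robot.snapshot(name): name is "side" or "top"; returns a dict with "image" (384x512x3 uint8, blue, green, red), "fx", "fy", "cx", "cy" (pixels), "k1" (the pictures are not rectified: a ray, as slopes to the right and down, at radius r is drawn at 1 + k1 r^2 times it, then the intrinsics apply), "eye" and "orientation" of the camera in the world. Camera axes: x right, y down, z forward; pixel columns grow to the right and rows downward; lengths in m; the calibration is good to about 2 mm. A picture is of the moment at which its call begins. There is no depth.
- robot.close_job(): hands the job in; it is judged then, once.
The state is a dict: "time": time; "joint_positions": joint angles; "qvel": joint speeds; "joint_torque": joint torques, N m; "tool_pos": TCP position; "ee_rot": TCP orientation; "wrist_force": force on the tool from outside, world axes, zero at the start; "wrist_torque": the same for the moment, N m; "width": finger opening in m; "finger_force": force on a finger pad.
Only numpy, scipy, OpenCV 4.12 (cv2) and the standard library are available. Lean on these libraries where they do the work, as an engineer would, in place of code of your own. Each camera call takes 0.05 s, during which the arm holds its last target. There are 200 camera calls.

TASK

The sensor modules on the mat take their addresses in the order they are switched on: with your fingertips, lightly press the red switch cap, then the yellow, then the blue, each straight down until it is fully in, where it stays. Leave the white one off. Only touch: do not lift, shove or tip a module or press hard on it, and do not disturb the other things on the mat.

Things in the scene. Friction and masses are not known exactly. Their poses are not given: they have to be found in the camera images.
- red_module: Loose sensor module with the red switch cap (to be switched on): aluminium box 76 (x) by 64 (y) by 42 high with a grey lid, 0.35 to 0.65 kg, brass connector on its +x side (sticks out 12 mm). Lengths in mm. Origin: centre of its underside, z up. It stands on a mat whose top is 2 mm above the table.
- red_top (a point): Centre of the top face of the red round switch cap (33 mm across, upright axis, above the module's centre). 59 mm above the module's underside when out; it moves down with the cap. The cap is the highest thing on its module: pressed fully in, its top is still 8 to 10 mm above the black collar below it.
- red_key (a joint): How far the red switch is pushed in, in m: 0 to 0.0005 at first (off), 0.007 at its stop, fully in (on). Drag of 3 to 4 N, no return: it stays where it is left. The cap sits on it on a rubber spring (3 N per mm, 4 mm at most): the cap top sinks about 1 mm before the switch moves, 8 mm until it is fully in, then some 3 mm more until hard; let go, it rises about 1 mm.
- yellow_module: Loose sensor module with the yellow switch cap (to be switched on): aluminium box 76 (x) by 64 (y) by 42 high with a grey lid, 0.35 to 0.65 kg, brass connector on its +x side (sticks out 12 mm). Lengths in mm. Origin: centre of its underside, z up. It stands on a mat whose top is 2 mm above the table.
- yellow_top (a point): Centre of the top face of the yellow round switch cap (33 mm across, upright axis, above the module's centre). 59 mm above the module's underside when out; it moves down with the cap. The cap is the highest thing on its module: pressed fully in, its top is still 8 to 10 mm above the black collar below it.
- yellow_key (a joint): How far the yellow switch is pushed in, in m: 0 to 0.0005 at first (off), 0.007 at its stop, fully in (on). Drag of 3 to 4 N, no return: it stays where it is left. The cap sits on it on a rubber spring (3 N per mm, 4 mm at most): the cap top sinks about 1 mm before the switch moves, 8 mm until it is fully in, then some 3 mm more until hard; let go, it rises about 1 mm.
- blue_module: Loose sensor module with the blue switch cap (to be switched on): aluminium box 76 (x) by 64 (y) by 42 high with a grey lid, 0.35 to 0.65 kg, brass connector on its +x side (sticks out 12 mm). Lengths in mm. Origin: centre of its underside, z up. It stands on a mat whose top is 2 mm above the table.
- blue_top (a point): Centre of the top face of the blue round switch cap (33 mm across, upright axis, above the module's centre). 59 mm above the module's underside when out; it moves down with the cap. The cap is the highest thing on its module: pressed fully in, its top is still 8 to 10 mm above the black collar below it.
- blue_key (a joint): How far the blue switch is pushed in, in m: 0 to 0.0005 at first (off), 0.007 at its stop, fully in (on). Drag of 3 to 4 N, no return: it stays where it is left. The cap sits on it on a rubber spring (3 N per mm, 4 mm at most): the cap top sinks about 1 mm before the switch moves, 8 mm until it is fully in, then some 3 mm more until hard; let go, it rises about 1 mm.
- white_module: Loose sensor module with the white switch cap (to be left off): aluminium box 76 (x) by 64 (y) by 42 high with a grey lid, 0.35 to 0.65 kg, brass connector on its +x side (sticks out 12 mm). Lengths in mm. Origin: centre of its underside, z up. It stands on a mat whose top is 2 mm above the table.
- white_top (a point): Centre of the top face of the white round switch cap (33 mm across, upright axis, above the module's centre). 59 mm above the module's underside when out; it moves down with the cap. The cap is the highest thing on its module: pressed fully in, its top is still 8 to 10 mm above the black collar below it.
- white_key (a joint): How far the white switch is pushed in, in m: 0 to 0.0005 at first (off), 0.007 at its stop, fully in (on). Drag of 3 to 4 N, no return: it stays where it is left. The cap sits on it on a rubber spring (3 N per mm, 4 mm at most): the cap top sinks about 1 mm before the switch moves, 8 mm until it is fully in, then some 3 mm more until hard; let go, it rises about 1 mm.
- jar: Glass jar with black lid, 48 across, 60 high (mm), loose bystander on the mat, not to be disturbed. Origin: centre of its underside.
- spool: Orange spool, 56 across, 36 high (mm), loose bystander on the mat, not to be disturbed. Origin: centre of its underside.
- parts_tray: Grey tray with two compartments, 70 by 100 by 22 high (mm), loose bystander on the mat, not to be disturbed. Origin: centre of its underside.
- screwdriver: Screwdriver 170 long, lying (mm), loose bystander on the mat, not to be disturbed. Origin: on its long axis (its own x), at its underside.
- brush: Brush 160 long, lying (mm), loose bystander on the mat, not to be disturbed. Origin: on its long axis (its own x), at its underside.
Things that resemble listed ones, but are neither listed nor needed, are in the scene too. Leave any orange look-alike of the blue_module alone.

How it is judged:
On the way, in this order (a step that is already met when the one before it is completed fails the run):
1. the red switch cap is pressed in (value of joint red_key above 0.0055 m), for 0.1 s.
2. the yellow switch cap is pressed in (value of joint yellow_key above 0.0055 m), for 0.1 s.
3. the blue switch cap is pressed in (value of joint blue_key above 0.0055 m), for 0.1 s.
At the end, for the whole second after the job is handed in: The red, yellow and blue caps are in by more than 5.5 mm of their 7 mm, the white cap by less than 3 mm; every module stands upright (within 0.1 rad), at rest, within 15 mm of where it started, and the jar, spool, tray, screwdriver and brush are within 20 mm of where they started (value of joint each of red_key, yellow_key, blue_key above 0.0055 m and value of joint white_key below 0.003 m and distance of each of red_module, yellow_module, blue_module, white_module from where it was at the start of the episode below 0.015 m and angle between each of red_module, yellow_module, blue_module, white_module's own z axis and vertical below 0.1 rad and linear speed of each of red_module, yellow_module, blue_module, white_module below 0.02 m/s and distance of each of jar, spool, parts_tray, screwdriver, brush from where it was at the start of the episode below 0.02 m); the robot touches nothing.
It fails at once if a switch pressed out of order (yellow before red was on, or blue before yellow was on) ((value of joint yellow_key above 0.003 m and not (value of joint red_key above 0.0055 m)) or (value of joint blue_key above 0.003 m and not (value of joint yellow_key above 0.0055 m))).
It fails at once if the white switch pressed (value of joint white_key above 0.003 m).
It fails at once if a module lifted by more than 8 mm, shoved by more than 15 mm or tipped by more than 0.2 rad (height (world z) of any of red_module, yellow_module, blue_module, white_module above 0.01 m or distance of any of red_module, yellow_module, blue_module, white_module from where it was at the start of the episode above 0.015 m or angle between any of red_module, yellow_module, blue_module, white_module's own z axis and vertical above 0.2 rad).
It fails at once if a module pressed with more than 25 N (contact force between any of the arm, the fingers and red_module above 25 N or contact force between any of the arm, the fingers and yellow_module above 25 N or contact force between any of the arm, the fingers and blue_module above 25 N or contact force between any of the arm, the fingers and white_module above 25 N).
It fails at once if a bystander moved by more than 20 mm (distance of any of jar, spool, parts_tray, screwdriver, brush from where it was at the start of the episode above 0.02 m).
It also fails if it takes over 48 s, if anything falls off the work surface, if the arm or the gripper's body presses on something with over 40 N, if the wrist force passes 120 N, or if a joint passes its speed limit or range.

## Working session

There is one attempt and no reset: what is moved stays moved. The work goes in short steps, Python scripts to look and compute and a tool call to move; the robot and the scene stay as the last step left them, time stands still between calls to the robot, and variables do not carry over. Pictures are saved under pics/ and viewed, at most 10 in all, crops included, and the job is handed in when it is done.

Besides the shell and the picture viewer there is one more tool, called after "Call:" as name([rows], argument=value, ...), one row to a line, values as JSON. servo_tool: Moves the arm, as the interface text tells. Its arguments: {"type":"object","properties":{"moves":{"type":"array"}},"required":["moves"]}

```bash
mkdir -p pics
python3 - <<'E'
from bench import robot
import cv2,pickle,numpy as np
np.set_printoptions(precision=4,suppress=True)
o=robot.get_obs();print({k:o[k] for k in('time','tool_pos','ee_rot','width','wrist_force')})
for n in('top','side'):
    s=robot.snapshot(n);pickle.dump(s,open(n+'.pkl','wb'));cv2.imwrite(f'pics/{n}0.png',s['image'])
    print(n,{k:v for k,v in s.items() if k!='image'})
E
```

```text
{'time': 0.0, 'tool_pos': array([ 0.1899, -0.5156,  0.2043]), 'ee_rot': array([-3.1394, -0.0002,  0.3528]), 'width': 0.09400640073816152, 'wrist_force': array([-0.5525, -0.1695,  0.1771])}
top {'fx': 359.2630686781473, 'fy': 359.2630686781473, 'cx': 254.4744871685105, 'cy': 188.65005368156227, 'k1': -0.10648070250943241, 'eye': array([0.4504, 0.1248, 0.9629]), 'orientation': array([-2.9981, -0.0085, -1.5605])}
side {'fx': 361.2171919290014, 'fy': 361.2171919290014, 'cx': 253.41904302424993, 'cy': 201.11608606221844, 'k1': -0.011454831937358334, 'eye': array([0.3777, 0.8214, 0.8725]), 'orientation': array([-2.3841,  0.0158, -2.8923])}
```

View pics/top0.png

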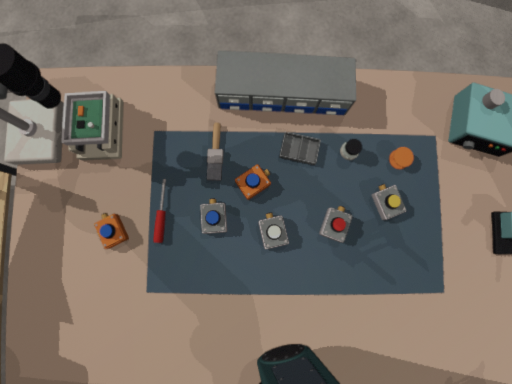

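View pics/side0.png

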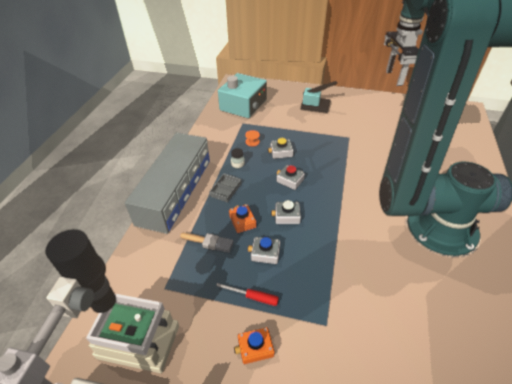

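Top view: the red cap is at (339,225), yellow at (394,201) and white at (274,232). There are three blue caps: (212,218) on an aluminium box with a grey lid on the mat, (253,181) on an orange box, and (108,231) on an orange box off the mat. Only (212,218) fits the description of the blue_module. In the side view the caps are at red (291,170), yellow (282,142), blue (265,243).

```bash
cat > h.py <<'E'
import cv2,numpy as np
from scipy.spatial.transform import Rotation as R
np.set_printoptions(precision=4,suppress=True)
HSV={'red':[((0,150,80),(6,255,255)),((174,150,80),(180,255,255))],'yellow':[((22,130,90),(35,255,255))],'blue':[((105,150,60),(125,255,255))]}
SEED={'top':{'red':(339,225),'yellow':(394,201),'blue':(212,218)},'side':{'red':(291,170),'yellow':(282,142),'blue':(265,243)}}
def blob(s,n,c):
    h=cv2.cvtColor(s['image'],cv2.COLOR_BGR2HSV)
    m=sum(cv2.inRange(h,a,b) for a,b in HSV[c])
    _,l,st,ce=cv2.connectedComponentsWithStats(m)
    k=min((i for i in range(1,len(st)) if st[i,4]>25),key=lambda i:np.hypot(*(ce[i]-SEED[n][c])))
    return ce[k],st[k]
def ray(s,p):
    K=np.array([[s['fx'],0,s['cx']],[0,s['fy'],s['cy']],[0,0,1]])
    u=cv2.undistortPoints(np.array([[p]],float),K,np.array([s['k1'],0,0,0]))[0,0]
    return np.array(s['eye']),R.from_euler('xyz',s['orientation']).apply([*u,1])
def plane(s,p,z):
    e,d=ray(s,p);return e+d*(z-e[2])/d[2]
def tri(a,b):
    (e,d),(f,g)=a,b
    t=np.linalg.lstsq(np.c_[d,-g],f-e,rcond=None)[0]
    p,q=e+d*t[0],f+g*t[1];return (p+q)/2,np.linalg.norm(p-q)
E
python3 - <<'E'
from h import *
import pickle
T,S=[pickle.load(open(n+'.pkl','rb')) for n in('top','side')]
for c in HSV:
    (a,sa),(b,sb)=blob(T,'top',c),blob(S,'side',c)
    print(c,a,sa,b,sb);print('  tri',*tri(ray(T,a),ray(S,b)),'top',plane(T,a,.059)[:2],'side',plane(S,b,.056)[:2])
    w=sa[2]; print('  diam mm',1000*np.linalg.norm(plane(T,a+[w/2,0],.059)-plane(T,a-[w/2,0],.059)))
i=T['image'][150:260,80:440];cv2.imwrite('pics/crop.png',cv2.resize(i,None,fx=2.2,fy=2.2,interpolation=cv2.INTER_CUBIC))
E
```

```text
red [338.6316 224.0301] [333 218  13  13 133] [290.96 169.06] [287 166   9   7  50]
  tri [ 0.4933 -0.0954  0.0585] 0.00022512295287835997 top [ 0.4932 -0.0953] side [ 0.4938 -0.0983]
  diam mm 33.33871325599485
yellow [393.6504 200.7398] [388 195  12  13 123] [281.4667 140.8444] [278 138   8   7  45]
  tri [ 0.5544 -0.2414  0.0583] 0.0011824435318921057 top [ 0.5538 -0.2411] side [ 0.5555 -0.2444]
  diam mm 32.15895121775891
blue [212.0593 217.1926] [206 211  13  13 135] [265.5393 242.2247] [261 237  10  11  89]
  tri [0.5076 0.2244 0.059 ] 0.000569936073683603 top [0.5073 0.2244] side [0.5084 0.2222]
  diam mm 32.77735282205219
```

View pics/crop.png

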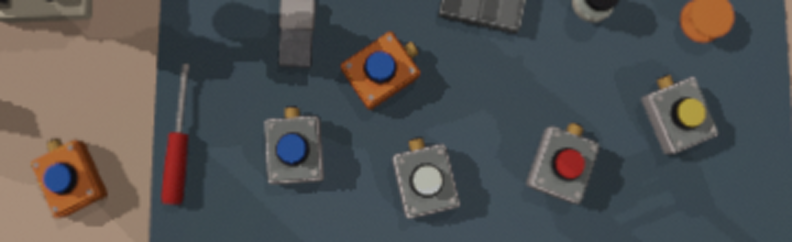

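The crop confirms it: the blue cap at (212,218) sits on the aluminium box with the grey lid, and the other two blue caps are on orange boxes. The triangulated cap heights are 58–59 mm and the diameters 32–33 mm, close to the 61 mm and 33 mm given. Next I go above red with the gripper shut.

Call:
servo_tool([
  [1.5, -1, 0, 0, 1],
  [3, -2, 0, 0, 1],
  [4.3, -2.9, 0, 0, 1],
  [5.6, -3.8, 0, 0, 1],
  [6.9, -4.7, 0, 0, 1],
  [8.2, -5.6, 0, 0, 1],
  [9.5, -6.5, 0, 0, 1],
  [10.5, -7.1, 0, 0, 1],
  [11.5, -7.8, 0, 0, 1],
  [12, -8.1, 0, 0, 1],
])

```text
time: 0.93
tool_pos: [0.4028, -0.2194, 0.2051]
ee_rot: [-3.14, -0.001, 0.356]
wrist_force: [1.0, -0.4, -0.1]
width: 0.0309
finger_force: 0.0
```

Call:
servo_tool([
  [1.3, -0.9, 0, 0, 1],
  [2.6, -1.7, 0.5, 0, 1],
  [3.8, -2.6, 1, 0, 1],
  [4.7, -3.2, 2, 0, 1],
  [5.1, -3.4, 3, 0, 1],
  [5.1, -3.4, 4, 0, 1],
  [5.1, -3.4, 4.4, 0, 1],
  [5.1, -3.4, 4.4, 0, 1],
  [5.1, -3.4, 4.4, 0, 1],
])

```text
time: 1.68
tool_pos: [0.4916, -0.0989, 0.0954]
ee_rot: [-3.141, 0.001, 0.352]
wrist_force: [0.9, 0.1, 0.6]
width: 0.0007
finger_force: 0.0
```

```bash
cat > go.py <<'E'
import sys;from h import *;from bench import robot
o=robot.get_obs();t=np.array([float(v) for v in sys.argv[1:4]])
d=R.from_euler('xyz',o['ee_rot']).inv().apply(t-o['tool_pos'])/.025
print('t',o['time'],o['tool_pos'],o['ee_rot'],'F',o['wrist_force'],'w',o['width'],'units',d)
E
python3 go.py .4933 -.0955 .061
python3 - <<'E'
from h import *;from bench import robot
s=robot.snapshot('side');t=robot.snapshot('top')
a=cv2.resize(s['image'][90:220,230:350],None,fx=3.3,fy=3.3,interpolation=2)
b=cv2.resize(t['image'][160:290,280:400],None,fx=3.3,fy=3.3,interpolation=2)
cv2.imwrite('pics/red.png',np.hstack([a,b]))
E
```

```text
t 1.6833 [ 0.4916 -0.0989  0.0954] [-3.1412  0.0008  0.3522] F [0.8573 0.1047 0.5878] w 0.0006560422384188047 units [ 0.1139 -0.1039  1.3777]
```

View pics/red.png

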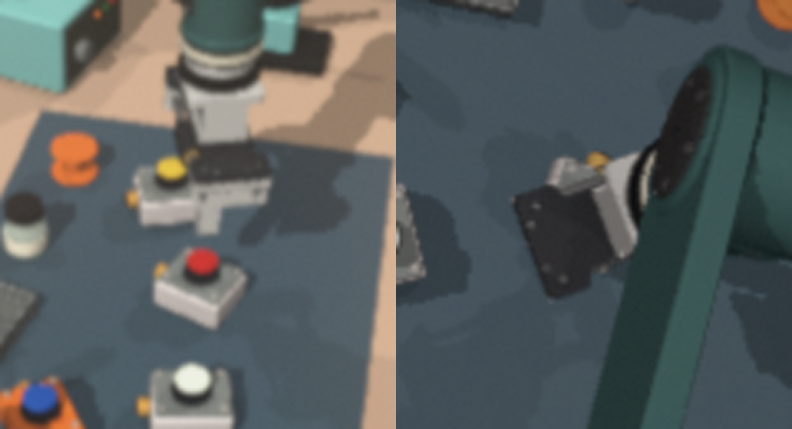

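The side crop shows the shut fingertips just above the red cap, with the tip near (293,160) and the cap at (291,169). I shift slightly and descend in small steps.

Call:
servo_tool([
  [0.1, -0.1, 0.4, 0, 1],
  [0.1, -0.1, 0.8, 0, 1],
  [0.1, -0.1, 1.1, 0, 1],
  [0.1, -0.1, 1.2, 0, 1],
  [0.1, -0.1, 1.2, 0, 1],
  [0.1, -0.1, 1.2, 0, 1],
])

```text
time: 2.28
tool_pos: [0.4931, -0.0954, 0.0651]
ee_rot: [-3.141, 0.001, 0.353]
wrist_force: [-0.2, -0.5, 0.5]
width: 0.0005
finger_force: 0.0
```

```bash
python3 go.py .4933 -.0955 .061
python3 - <<'E'
from h import *;from bench import robot
s=robot.snapshot('side')
cv2.imwrite('pics/red2.png',cv2.resize(s['image'][135:195,255:335],None,fx=7,fy=7,interpolation=2))
E
```

```text
t 2.2833 [ 0.4931 -0.0954  0.0651] [-3.1412  0.0006  0.3527] F [-0.1576 -0.4842  0.4653] w 0.0005186308995306745 units [0.0059 0.0055 0.1648]
```

View pics/red2.png

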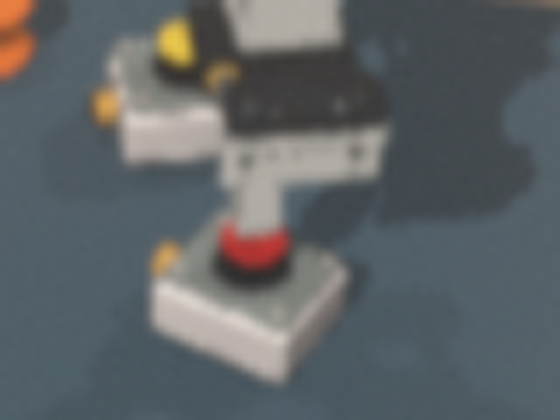

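The picture shows the fingertips centred over the red cap. Press in steps.

Call:
servo_tool([
  [0, 0, 0.08, 0, 1],
  [0, 0, 0.16, 0, 1],
  [0, 0, 0.24, 0, 1],
  [0, 0, 0.32, 0, 1],
  [0, 0, 0.32, 0, 1],
])

```text
time: 2.75
tool_pos: [0.4937, -0.0955, 0.0577]
ee_rot: [3.141, -0.001, 0.353]
wrist_force: [0.3, -0.6, 1.1]
width: 0.0006
finger_force: 1.2
```

Call:
servo_tool([
  [0, 0, 0.04, 0, 1],
  [0, 0, 0.08, 0, 1],
  [0, 0, 0.12, 0, 1],
  [0, 0, 0.12, 0, 1],
  [0, 0, 0.12, 0, 1],
])

```text
time: 3.17
tool_pos: [0.4936, -0.0956, 0.0546]
ee_rot: [3.141, -0.001, 0.353]
wrist_force: [1.2, -0.2, 2.9]
width: 0.0005
finger_force: 1.2
```

Call:
servo_tool([
  [0, 0, 0.04, 0, 1],
  [0, 0, 0.08, 0, 1],
  [0, 0, 0.08, 0, 1],
  [0, 0, 0.08, 0, 1],
])

```text
time: 3.5
tool_pos: [0.4937, -0.0955, 0.0528]
ee_rot: [3.141, -0.001, 0.353]
wrist_force: [0.7, -0.1, 4.6]
width: 0.0003
finger_force: 2.1
```

Call:
servo_tool([
  [0, 0, 0.04, 0, 1],
  [0, 0, 0.04, 0, 1],
  [0, 0, 0.04, 0, 1],
])

```text
time: 3.75
tool_pos: [0.4937, -0.0955, 0.0521]
ee_rot: [3.141, -0.001, 0.353]
wrist_force: [0.3, 0.2, 6.1]
width: 0.0004
finger_force: 3.1
```

Call:
servo_tool([
  [0, 0, 0.04, 0, 1],
  [0, 0, 0.04, 0, 1],
  [0, 0, 0.04, 0, 1],
])

```text
time: 4.0
tool_pos: [0.4937, -0.0956, 0.0515]
ee_rot: [3.141, -0.001, 0.353]
wrist_force: [-0.2, -0.3, 7.4]
width: 0.0002
finger_force: 3.9
```

Force 7.4 N, past the 3–4 N drag. The tip is 9.5 mm below the cap's out height, which matches 7 mm of travel plus 2.4 mm of spring, so red is fully in. Up and over to yellow.

Call:
servo_tool([
  [0, 0, -0.4, 0, 1],
  [0, 0, -1.4, 0, 1],
  [0, 0.8, -2, 0, 1],
  [0.1, 2.2, -2, 0, 1],
  [0.2, 3.7, -2, 0, 1],
  [0.2, 5, -2, 0, 1],
  [0.3, 6, -2, 0, 1],
  [0.3, 6.3, -1.6, 0, 1],
  [0.3, 6.3, -1.2, 0, 1],
  [0.3, 6.3, -1.2, 0, 1],
])

```text
time: 4.83
tool_pos: [0.5521, -0.2387, 0.0761]
ee_rot: [-3.135, 0.005, 0.353]
wrist_force: [-1.0, 0.0, -0.1]
width: 0.0006
finger_force: 0.0
```

```bash
python3 go.py .5543 -.2413 .065
python3 - <<'E'
from h import *;from bench import robot
s=robot.snapshot('side')
b,st=blob(s,'side','red');print('red side',b,st,plane(s,b,.056),plane(s,b,.048))
E
```

```text
t 4.8333 [ 0.5521 -0.2387  0.0761] [-3.1347  0.0052  0.3525] F [-1.0008  0.0494 -0.0945] w 0.0005883155033408847 units [0.0492 0.13   0.441 ]
red side [290.8333 170.5   ] [287 168   9   6  48] [ 0.4929 -0.091   0.056 ] [ 0.4941 -0.0999  0.048 ]
```

Call:
servo_tool([
  [0, 0.1, 0.1, 0, 1],
  [0, 0.1, 0.2, 0, 1],
  [0, 0.1, 0.3, 0, 1],
  [0, 0.1, 0.4, 0, 1],
  [0, 0.1, 0.4, 0, 1],
  [0, 0.1, 0.4, 0, 1],
])

```text
time: 5.38
tool_pos: [0.5556, -0.2427, 0.0705]
ee_rot: [-3.142, 0.0, 0.353]
wrist_force: [0.1, -1.5, -0.3]
width: 0.0006
finger_force: 0.0
```

```bash
python3 go.py .5543 -.2413 .053
python3 - <<'E'
from h import *;from bench import robot
s=robot.snapshot('side')
cv2.imwrite('pics/yel.png',cv2.resize(s['image'][115:175,245:325],None,fx=7,fy=7,interpolation=2))
E
```

```text
t 5.3833 [ 0.5556 -0.2427  0.0705] [-3.1416  0.0001  0.3532] F [ 0.0651 -1.4616 -0.3283] w 0.0006334105089684805 units [-0.0294 -0.0702  0.6995]
```

View pics/yel.png

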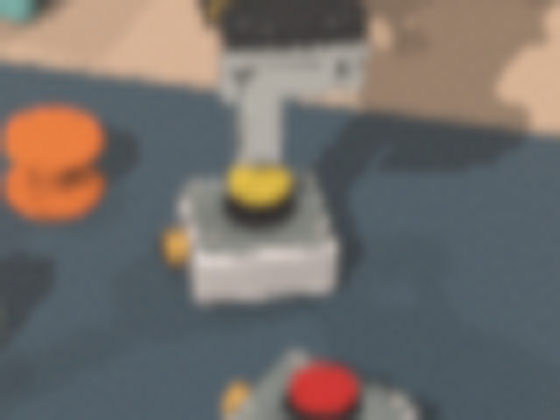

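The tip is just above and behind the yellow cap (its centre near (282,141) full-frame), as expected for a hover of about 10 mm. I correct by 1–2 mm and press.

Call:
servo_tool([
  [0, -0.07, 0.1, 0, 1],
  [0, -0.07, 0.2, 0, 1],
  [0, -0.07, 0.3, 0, 1],
  [0, -0.07, 0.38, 0, 1],
  [0, -0.07, 0.46, 0, 1],
  [0, -0.07, 0.52, 0, 1],
  [0, -0.07, 0.52, 0, 1],
  [0, -0.07, 0.52, 0, 1],
])

```text
time: 6.1
tool_pos: [0.555, -0.2413, 0.0576]
ee_rot: [-3.141, 0.0, 0.353]
wrist_force: [-0.5, 0.8, 2.8]
width: 0.0006
finger_force: 1.1
```

Call:
servo_tool([
  [0, 0, 0.04, 0, 1],
  [0, 0, 0.08, 0, 1],
  [0, 0, 0.12, 0, 1],
  [0, 0, 0.12, 0, 1],
  [0, 0, 0.12, 0, 1],
])

```text
time: 6.52
tool_pos: [0.555, -0.2413, 0.0544]
ee_rot: [-3.142, 0.0, 0.353]
wrist_force: [-1.2, 0.7, 2.7]
width: 0.0002
finger_force: 1.2
```

Call:
servo_tool([
  [0, 0, 0.04, 0, 1],
  [0, 0, 0.08, 0, 1],
  [0, 0, 0.08, 0, 1],
  [0, 0, 0.08, 0, 1],
])

```text
time: 6.85
tool_pos: [0.5551, -0.2413, 0.0528]
ee_rot: [3.141, -0.0, 0.353]
wrist_force: [-1.7, 0.4, 4.2]
width: 0.0006
finger_force: 2.2
```

Call:
servo_tool([
  [0, 0, 0.04, 0, 1],
  [0, 0, 0.06, 0, 1],
  [0, 0, 0.06, 0, 1],
  [0, 0, 0.06, 0, 1],
])

```text
time: 7.18
tool_pos: [0.5551, -0.2414, 0.0519]
ee_rot: [3.141, -0.0, 0.353]
wrist_force: [-3.3, 1.9, 7.5]
width: 0.0003
finger_force: 3.5
```

Yellow is fully in, with the same force and depth signature as red. Up and over to blue.

Call:
servo_tool([
  [0, 0, -0.4, 0, 1],
  [0, 0, -1.6, 0, 1],
  [0.1, -0.6, -3, 0, 1],
  [0.5, -1.8, -3.6, 0, 1],
  [0.8, -3.3, -4, 0, 1],
  [1.2, -4.8, -4, 0, 1],
  [1.6, -6.3, -4, 0, 1],
  [2, -7.8, -4, 0, 1],
  [2.3, -9, -4, 0, 1],
  [2.5, -9.8, -4, 0, 1],
])

```text
time: 8.02
tool_pos: [0.5288, 0.0131, 0.1509]
ee_rot: [-3.141, -0.001, 0.355]
wrist_force: [-0.2, -0.8, 0.2]
width: 0.0004
finger_force: 0.0
```

Call:
servo_tool([
  [0.3, -1.2, 0, 0, 1],
  [0.7, -2.6, 0, 0, 1],
  [1.1, -4, 0, 0, 1],
  [1.4, -5.4, 0, 0, 1],
  [1.7, -6.7, 0, 0, 1],
  [2, -7.7, 0.4, 0, 1],
  [2.1, -8.2, 1.2, 0, 1],
  [2.1, -8.3, 2.2, 0, 1],
  [2.1, -8.3, 2.7, 0, 1],
  [2.1, -8.3, 2.7, 0, 1],
])

```text
time: 8.85
tool_pos: [0.5041, 0.2223, 0.0792]
ee_rot: [3.141, 0.008, 0.353]
wrist_force: [-0.1, -0.3, -0.4]
width: 0.0006
finger_force: 0.0
```

```bash
python3 go.py .5076 .2244 .068
```

```text
t 8.85 [0.5041 0.2223 0.0792] [3.1415 0.0077 0.3533] F [-0.1474 -0.2688 -0.3849] w 0.000646402142083379 units [ 0.1625 -0.0326  0.4451]
```

Call:
servo_tool([
  [0.1, 0, 0, 0, 1],
  [0.1, 0, 0.1, 0, 1],
  [0.1, 0, 0.2, 0, 1],
  [0.1, 0, 0.2, 0, 1],
])

```text
time: 9.18
tool_pos: [0.5098, 0.2235, 0.0793]
ee_rot: [3.141, -0.002, 0.352]
wrist_force: [0.0, 0.4, -0.5]
width: 0.0004
finger_force: 0.0
```

```bash
python3 go.py .5076 .2244 .058
python3 - <<'E'
from h import *;from bench import robot
s=robot.snapshot('side')
b=cv2.resize(s['image'][205:275,225:305],None,fx=7,fy=7,interpolation=2)
cv2.imwrite('pics/blu.png',b)
E
```

```text
t 9.1833 [0.5098 0.2235 0.0793] [ 3.1414 -0.0018  0.3518] F [ 0.0348  0.4134 -0.5031] w 0.00042008917915760873 units [-0.0731 -0.0635  0.8531]
```

View pics/blu.png

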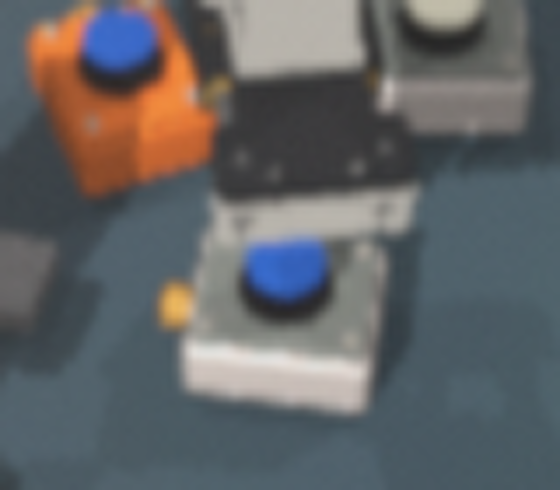

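The view shows the shut fingers above the blue cap of the aluminium module (cap near (266,242) full-frame), with the orange look-alike well clear at (242,211). Descend with a small correction.

Call:
servo_tool([
  [-0.07, -0.06, 0.1, 0, 1],
  [-0.07, -0.06, 0.2, 0, 1],
  [-0.07, -0.06, 0.3, 0, 1],
  [-0.07, -0.06, 0.4, 0, 1],
  [-0.07, -0.06, 0.5, 0, 1],
  [-0.07, -0.06, 0.5, 0, 1],
  [-0.07, -0.06, 0.5, 0, 1],
])

```text
time: 9.82
tool_pos: [0.5066, 0.2246, 0.0656]
ee_rot: [3.142, 0.001, 0.353]
wrist_force: [0.0, 0.1, 1.3]
width: 0.0004
finger_force: 0.0
```

Call:
servo_tool([
  [0, 0, 0.08, 0, 1],
  [0, 0, 0.16, 0, 1],
  [0, 0, 0.24, 0, 1],
  [0, 0, 0.32, 0, 1],
  [0, 0, 0.32, 0, 1],
])

```text
time: 10.23
tool_pos: [0.507, 0.2248, 0.0581]
ee_rot: [3.142, -0.001, 0.353]
wrist_force: [-0.3, -0.6, 2.6]
width: 0.0006
finger_force: 1.2
```

Call:
servo_tool([
  [0, 0, 0.05, 0, 1],
  [0, 0, 0.1, 0, 1],
  [0, 0, 0.15, 0, 1],
  [0, 0, 0.15, 0, 1],
  [0, 0, 0.15, 0, 1],
])

```text
time: 10.65
tool_pos: [0.507, 0.2247, 0.0542]
ee_rot: [3.141, -0.0, 0.353]
wrist_force: [0.6, -0.6, 1.6]
width: 0.0007
finger_force: 1.2
```

Call:
servo_tool([
  [0, 0, 0.04, 0, 1],
  [0, 0, 0.06, 0, 1],
  [0, 0, 0.06, 0, 1],
  [0, 0, 0.06, 0, 1],
])

```text
time: 10.98
tool_pos: [0.507, 0.2248, 0.053]
ee_rot: [3.142, -0.001, 0.353]
wrist_force: [-0.1, -0.7, 3.3]
width: 0.0008
finger_force: 1.9
```

Call:
servo_tool([
  [0, 0, 0.04, 0, 1],
  [0, 0, 0.08, 0, 1],
  [0, 0, 0.08, 0, 1],
  [0, 0, 0.08, 0, 1],
])

```text
time: 11.32
tool_pos: [0.5071, 0.2248, 0.0517]
ee_rot: [3.141, -0.001, 0.353]
wrist_force: [-2.3, -0.3, 8.2]
width: 0.0004
finger_force: 3.7
```

Blue shows the same signature (8 N at z 0.0517). I retreat straight up, then away from the modules, and check all the caps.

Call:
servo_tool([
  [0, 0, -0.4, 0, 1],
  [0, 0, -1.6, 0, 1],
  [0, 0, -3, 0, 1],
  [0, 0, -4.5, 0, 1],
  [-1, 0, -5.5, 0, 1],
  [-2.2, 0, -6, 0, 1],
  [-3.4, 0, -6, 0, 1],
  [-4.2, 0, -6, 0, 1],
  [-4.2, 0, -6, 0, 1],
  [-4.2, 0, -6, 0, 1],
])

```text
time: 12.15
tool_pos: [0.4079, 0.1883, 0.2007]
ee_rot: [3.141, -0.001, 0.353]
wrist_force: [0.2, -0.4, 0.9]
width: 0.0005
finger_force: 0.0
```

Run:
```python
from h import *;from bench import robot
import pickle
print(robot.get_obs()['tool_pos'],robot.get_obs()['wrist_force'])
for n in('top','side'):
    s=robot.snapshot(n);o=pickle.load(open(n+'.pkl','rb'))
    for c in HSV:
        try: print(n,c,blob(s,n,c)[0]-blob(o,n,c)[0])
        except ValueError: print(n,c,'hidden')
    cv2.imwrite(f'pics/{n}_end.png',s['image'])
a=[cv2.imread(f'pics/{n}_end.png') for n in('top','side')]
cv2.imwrite('pics/end.png',np.hstack([a[0][110:310,130:450],cv2.resize(a[1][110:360,180:360],None,fx=1,fy=.8)]))
```

```text
[0.4079 0.1883 0.2007] [ 0.1951 -0.377   0.9009]
top red [-0.5668  0.0347]
top yellow [-0.8762  0.2763]
top blue [ 0.2222 -0.037 ]
side red [0.04 1.44]
side yellow [-0.0248  1.5974]
side blue [-0.2261  1.703 ]
```

View pics/end.png

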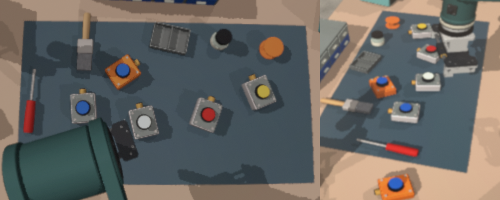

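All three caps sit 1.4–1.7 px lower in the side view, which is about 7 mm. The modules, the white cap and the bystanders are in place and the arm is clear.

```bash
python3 -c "
from bench import robot
print(robot.close_job())"
```

```text
the job is handed in; nothing more can be done
None
```

I pressed the red, yellow and blue caps fully in, in that order, left the white module and the other things on the mat untouched, and handed the job in; no verdict came back.

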